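Level the revolving cake stand

ROBOT

A 6-joint arm with a two-finger parallel gripper is mounted at the origin on a cart in front of the work surface, level with it; the furniture and walls round the work are solid. World frame = base frame: x ahead of the robot, y to its left, z up, the work surface at z = 0. Lengths are in m, angles in rad, forces in N, time in s.
With the tool pointing down it reaches from about 0.375 to 0.9 m from the base axis. Payload 3.1 kg.
Tool frame: the origin (TCP) lies where the fingers leave the gripper's body, on its centre line; the fingertips stand 70 mm ahead of it and the grasp point (between the pads) lies 51 mm ahead of it (robot.tip_reach is the distance from the TCP to the fingertips, in m); z points along the fingers, y is the line along which they close (so a half turn about z gives the same grasp; the last joint's range is limited). The gripper opens to 87 mm and grips with 3 to 60 N. Pads are 19 mm wide; open, the fingers measure 117 mm over their backs; the gripper's body (75 mm by 190 mm) begins 51 mm behind the grasp point.
Start: joints at [1.115, 0.527, 1.433, -0, 1.181, -0.178], TCP at [0.171, 0.601, 0.292] pointing down, gripper open.
Joint ranges: [-3.08, 3.08], [-0.75, 2.2], [0.22, 2.44], [-1.43, 4.57], [0, 2.65], [-2.85, 2.85]. Speed limits (rad/s): [2.79, 2.79, 3.14, 3.14, 3.14, 3.14].

INTERFACE

Orientations are given as a unit quaternion [x, y, z, w].
In Python, from rig import robot gives the robot as it stands.
- The arm moves only by the tool carry_out, never from a script. Its argument "rows" is a list that holds one entry, the list of rows, each a list of 6 numbers: the shift along the tool's x, y, z in mm, then the turn, a rotation vector about the tool's x, y, z in units of 8 degrees (1.0 is 8 degrees). A call has 1 to 20 rows; each row is the pose to reach, as a shift and turn from the pose commanded when the call began, along the tool's axes at that moment; what a row does not reach only later rows make up. A row lasts 1/10 s, in which the tool goes at most 50 mm and 8.59 degrees, less where a joint would pass 70% of its speed; a pose out of reach is approached as far as the arm can. A call with a gripper value outside its range is refused whole. "fingers" is the opening, from 0 (shut) to 1 (fully open), set as the call begins (left out, the last holds). The fingers move at their own pace and stop on an object; "grip_force" is the grip in N (left out, the last holds). Time passes only in rows, so rows that repeat a pose let the fingers close. It gives the time, the measured TCP pose, the force and the opening at its end, in the units of the state.
- robot.get_obs(): the state, without advancing time (a new reading comes with each control period).
- robot.camera(name): name is "side" or "top"; returns a dict with "color" (384x512x3 uint8, red, green, blue), "depth" (384x512 float32, m along the optical axis (not along the pixel's ray), 0 where there is no reading), "K" (3x3 intrinsics, pixels), "camera_from_world" (4x4, takes a point from world to camera coordinates). Camera axes: x right, y down, z forward; pixel columns grow to the right and rows downward; lengths in m; the calibration is good to about 2 mm. A picture is of the moment at which its call begins.
- robot.hand_in(): hands the job in, once; it reports no verdict.
The state is a dict: "time": time; "q": joint angles; "joint_velocities": joint speeds; "joint_torque": joint torques, N m; "position": TCP position; "tool_rot": TCP orientation; "ft_force": force on the tool from outside, world axes, zero at the start; "moment": the same for the moment, N m; "grip_width": finger opening in m.
Only numpy, scipy, OpenCV 4.12 (cv2) and the standard library are available. Lean on these libraries where they do the work, as an engineer would, in place of code of your own. Each camera call takes 0.05 s, during which the arm holds its last target. There are 200 camera calls.

TASK

The revolving cake stand creeps round by itself because its front foot is out of adjustment: lift the espresso cup off the freely turning wooden plate onto its saucer, then lay the blue spirit level on the middle of the plate, pointing from the black knob to the back of the stand, and press it down firmly so that it sits flat. Then grip the knob of the front foot, press it fully down against its spring to unlock it, and turn it until the bubble is centred between the two lines. Finish while still gripping the knob and pressing it fully down, so that I can tighten its lock nut; leave the level and cup where you put them and don't push the steel pitcher or the cocoa shaker behind about.

Things in the scene. Friction and masses are not known exactly. Their poses are not given: they have to be found in the camera images.
- stand_feet: The revolving cake stand as a whole (it does not slide), 250 mm long, grey. Origin on the worktop under the centre of the wooden plate; +x points to the back of the stand, the axis of the front foot's knob is at (-150, 0) mm. The plate's rim is 96 mm from the centre, its top 46 mm above the worktop.
- stand: The grey casting, which tips about the line through its two rear feet. Origin on that line, 80 mm behind the plate's centre, at worktop level; axes as those of stand_feet when level. At the start its knob end is too low by 0.003 to 0.007 rad.
- plate_top (a point): Centre of the flat top of the round wooden plate (190 mm across), 46 mm above the worktop; the plate spins freely about it. The stand stands fast on its rubber feet and bears 25 N on the plate.
- knob_flange (a point): On the vertical axis of the black knob, at the top face of its flange (54 mm across): 62 mm above the worktop when up, 58 mm when pressed fully down; its height does not change by turning. Above the flange rises the ribbed round hub to grip: 33 mm across, 30 mm high. Fingertips may bear on the flange. Nothing else stands within 28 mm of the hub at that height.
- foot_push (a joint): How far the knob is pressed down, m: 0 (up, locked) to 0.004 (fully down). The spring takes about 4 N to start and 10 N fully down; let go, it springs up and locks again (or first rests on a tooth, 2 to 3 mm down). Locked, it has 0.07 rad of play.
- level: Blue pocket spirit level, 140 mm long (x), 22 mm wide (y), 34 mm high, 0.19 kg, flat underside, lying on the worktop. Origin at the centre of its underside, x along its length, z up. Grip it across its width at the middle. In the middle of its top is a bright green vial with two black lines 17 mm apart.
- vial_mid (a point): Midpoint of the vial between the two black lines, 31 mm above the level's underside.
- bubble_mid (a point): Centre of the pale bubble in the vial, 12 mm long, so 2.5 mm to spare at each line when centred. It floats to the higher end: 1.5 mm for each 0.001 rad, at most 14 mm, and settles in about 1 s.
- bubble (a joint): Distance of the bubble from the middle of the vial along the level's +x axis, m; 0 = centred between the lines, -0.014 to 0.014.
- cup: White espresso cup, 58 mm high, bowl 62 mm across at the rim tapering to 44 mm at the foot, with an ear; upright on the wooden plate. Origin at the level of its foot; in its frame the axis of the bowl is at y = +10 mm and the ear reaches out to y = -41 mm, so the bowl can be gripped across x at y = +10 mm, 35 to 45 mm above the foot. 0.11 to 0.19 kg.
- cup_foot (a point): Centre of the underside of the cup's bowl.
- saucer: White saucer, 121 mm across, rim 14 mm high, on the worktop. Origin at the centre of its underside; the cup's foot rests about 7 mm above it in the middle.
- steel_pitcher: Steel milk pitcher, 96 mm high, behind the stand; a bystander. Origin at its underside.
- cocoa_shaker: Cocoa shaker, 105 mm high, behind the stand; a bystander. Origin at its underside.
- foot_screw: The same knob. Up, a toothed dog locks it; pressed down over 3 mm it turns (0.05 N m) and stays as set. Clockwise seen from above raises the knob end of the stand, 0.00415 rad per rad, which moves the bubble of a level laid along the stand 6.2 mm per rad towards the knob end. At the start the bubble will stand towards the back: 0.6 to 1.8 rad clockwise are needed.
There are look-alikes about, which are no part of the job. What is shaped like the cup but green is not meant.

How it is judged:
By the outcome, as a careful person would: the job done as asked, in the order asked, and still so for the second after the job is handed in, while the arm keeps its last pose, push and grip.
It also fails if it takes over 69 s, if anything falls off the work surface, if the arm or the gripper's body presses on something with over 40 N, if the wrist force passes 120 N, or if a joint passes its speed limit or range.

## Working session

There is one attempt and no reset: what is moved stays moved. The work goes in short steps, Python scripts to look and compute and a tool call to move; the robot and the scene stay as the last step left them, time stands still between calls to the robot, and variables do not carry over. Pictures are saved under pics/ and viewed, on a budget of 10 in all, crops included, one or two more only if the job needs it, and the job is handed in when it is done.

Besides the shell and the picture viewer there is one more tool, called after "Call:" as name(argument=value, ...), one argument or row to a line, values as JSON. carry_out: Moves the arm, as the interface text tells. Its arguments: {"type":"object","properties":{"rows":{"type":"array"},"fingers":{"type":"number"},"grip_force":{"type":"number"}},"required":["rows"]}

```bash
mkdir -p pics; ls
python3 - <<'E'
from rig import robot
import cv2,numpy as np
ims=[]
for n in("side","top"):
    c=robot.camera(n); np.savez(f"pics/{n}0.npz",**c)
    cv2.imwrite(f"pics/{n}0.png",cv2.resize(c["color"][:,:,::-1],(800,600),interpolation=cv2.INTER_CUBIC))
    print(n,c["K"].round(1).tolist(),c["camera_from_world"].round(3).tolist())
print(robot.get_obs(),robot.tip_reach)
E
```

```text
pics
side [[377.8, 0.0, 257.0], [0.0, 377.8, 187.4], [0.0, 0.0, 1.0]] [[-0.709, -0.705, 0.014, 0.423], [-0.607, 0.6, -0.521, 0.455], [0.359, -0.378, -0.853, 0.664], [0.0, 0.0, 0.0, 1.0]]
top [[445.8, 0.0, 245.8], [0.0, 445.8, 184.5], [0.0, 0.0, 1.0]] [[0.026, -0.999, -0.019, -0.029], [-0.987, -0.023, -0.158, 0.64], [0.158, 0.022, -0.987, 1.071], [0.0, 0.0, 0.0, 1.0]]
{'time': 0.1, 'q': array([ 1.11552850e+00,  5.28374398e-01,  1.43375591e+00, -6.59048819e-05,
        1.18135730e+00, -1.78471343e-01]), 'joint_velocities': array([ 0.00098321, -0.00171381, -0.00301127,  0.00023334,  0.00065084,
       -0.00021226]), 'joint_torque': array([ 2.64656956e-04, -4.40985954e+01, -1.77150947e+01,  6.35034358e-02,
        5.34479634e-02, -5.76436469e-05]), 'position': array([0.17053815, 0.60075412, 0.29137441]), 'tool_rot': array([ 1.37944370e-01,  9.90439525e-01, -9.09803323e-04, -2.66271873e-04]), 'ft_force': array([ 0.00649388,  0.05479089, -0.66250626]), 'moment': array([0.00298448, 0.01093295, 0.01931838]), 'grip_width': 0.08672637982040846} 0.0697
```

View pics/top0.png

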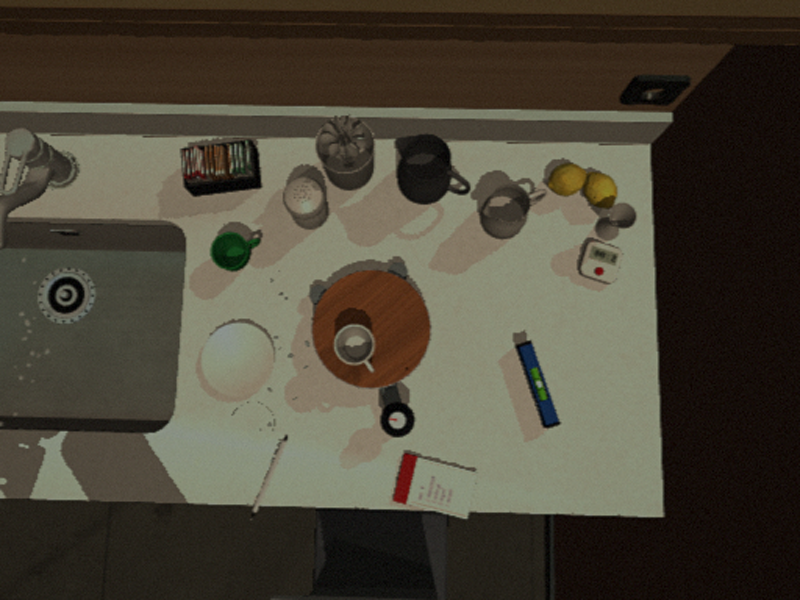

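View pics/side0.png

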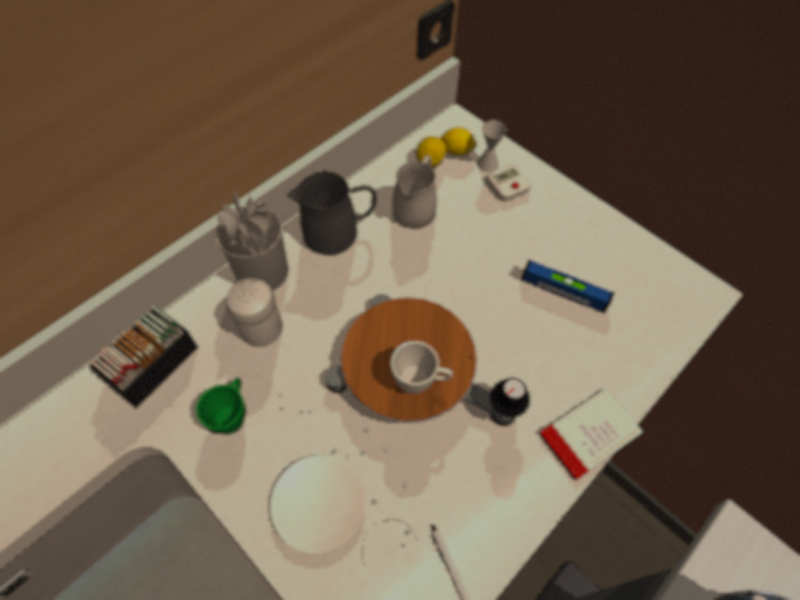

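The top view (800x600 picture) shows the white cup on the plate at (354,343) with its ear toward (372,368). The saucer is at (238,359), the plate at (371,327), the knob at (397,419), and the blue level at (538,384) with its green vial. The look-alike is the green cup at (232,250). The one meant is the white cup standing on the wooden plate. The side view agrees: cup (414,365), knob (508,397), level (568,286), saucer (318,504).

```bash
cat > h.py <<'E'
import numpy as np,cv2
from scipy.spatial.transform import Rotation as R
def ray(c,p):
    T=np.array(c["camera_from_world"]);Rt=T[:3,:3].T
    d=Rt@np.linalg.inv(c["K"])@np.array([p[0],p[1],1.]);return -Rt@T[:3,3],d/np.linalg.norm(d)
def plane(c,p,z):
    o,d=ray(c,p);return o+d*(z-o[2])/d[2]
def tri(c1,p1,c2,p2):
    A=[];b=[]
    o1,d1=ray(c1,p1);o2,d2=ray(c2,p2)
    s=np.linalg.lstsq(np.c_[d1,-d2],o2-o1,rcond=None)[0]
    a,b=o1+d1*s[0],o2+d2*s[1];return (a+b)/2,np.linalg.norm(a-b)
def proj(c,P):
    q=c["camera_from_world"]@np.r_[P,1];q=c["K"]@q[:3];return q[:2]/q[2]
def mask(c,lo,hi,box=None):
    m=cv2.inRange(cv2.cvtColor(c["color"],cv2.COLOR_RGB2HSV),np.array(lo),np.array(hi))
    if box is not None:
        z=np.zeros_like(m);x0,y0,x1,y1=box;z[y0:y1,x0:x1]=255;m&=z
    return m
def big(m):
    cs,_=cv2.findContours(m,cv2.RETR_EXTERNAL,cv2.CHAIN_APPROX_NONE);return max(cs,key=cv2.contourArea)
def cen(k):
    M=cv2.moments(k);return np.array([M["m10"],M["m01"]])/M["m00"]
def circ(P):
    A=np.c_[2*P[:,:2],np.ones(len(P))];s=np.linalg.lstsq(A,(P[:,:2]**2).sum(1),rcond=None)[0]
    return s[:2],np.sqrt(s[2]+s[:2]@s[:2])
E
python3 - <<'E'
from h import *
S=dict(np.load("pics/side0.npz"));T=dict(np.load("pics/top0.npz"))
f=.64
def show(n,c,m):
    k=big(m);print(n,"area",cv2.contourArea(k),"cen",cen(k).round(1),"rect",[np.round(x,1) for x in cv2.minAreaRect(k)]);return k
B=dict(top=T,side=S);K={}
boxes=dict(plate=dict(top=(190,165,285,255),side=(210,185,310,272)),level=dict(top=(325,210,365,280),side=(325,160,400,205)),
 vial=dict(top=(325,210,365,280),side=(325,160,400,205)),sau=dict(top=(122,200,182,260),side=(165,285,238,360)),knob=dict(top=(240,252,270,285),side=(308,238,342,275)))
rng=dict(plate=((0,110,40),(18,255,255)),level=((100,90,30),(130,255,255)),vial=((35,100,60),(75,255,255)),sau=((0,0,150),(180,70,255)),knob=((0,0,0),(180,255,45)))
for n in boxes:
    for v in B: K[n,v]=show(n+" "+v,B[v],mask(B[v],*rng[n],boxes[n][v]))
    p,e=tri(T,cen(K[n,"top"]),S,cen(K[n,"side"]));print("  tri",p.round(4),"gap",round(e,4))
for v in B:
    P=np.array([plane(B[v],q[0],.046) for q in cv2.convexHull(K["plate",v])]);print("plate circ",v,circ(P))
    print("vial@z31",v,plane(B[v],cen(K["vial",v]),.033).round(4))
# enlarged crops
a=cv2.resize(T["color"][150:285,190:370,::-1],None,fx=4,fy=4,interpolation=cv2.INTER_CUBIC)
cv2.imwrite("pics/crop0.png",a)
for y,x in((219,226),(219,240),(228,165),(268,254)):print(T["color"][y,x])
E
```

```text
plate top area 4344.5 cen [237.1 210. ] rect [array([237., 210.]), array([74., 74.]), np.float64(90.0)]
plate side area 5217.0 cen [260.8 229.6] rect [array([261. , 229.5]), array([77., 86.]), np.float64(90.0)]
  tri [0.578  0.0076 0.0284] gap 0.0
level top area 396.0 cen [344.3 245.8] rect [array([344.3, 245.6]), array([53.2,  8.6]), np.float64(71.0)]
level side area 348.5 cen [363.1 182.7] rect [array([362.7, 182.7]), array([56.1, 12.3]), np.float64(21.8)]
  tri [ 0.4945 -0.2664  0.0135] gap 0.0012
vial top area 29.0 cen [342.2 239.1] rect [array([342.4, 240.4]), array([11.1,  4.4]), np.float64(71.6)]
vial side area 28.5 cen [369.9 182.3] rect [array([369.8, 182.2]), array([9.1, 4.3]), np.float64(21.8)]
  tri [ 0.495  -0.2617  0.0322] gap 0.0328
sau top area 0.0 cen [nan nan] rect [array([139., 232.]), array([0., 0.]), np.float64(0.0)]
sau side area 5328.0 cen [201. 322.] rect [array([201., 322.]), array([74., 72.]), np.float64(90.0)]
 ** On entry to DLASCL parameter number  4 had an illegal value
 ** On entry to DLASCL parameter number  4 had an illegal value
 ** On entry to DLASCL parameter number  4 had an illegal value
 ** On entry to DLASCL parameter number  4 had an illegal value
 ** On entry to DLASCL parameter number  5 had an illegal value
 ** On entry to DLASCL parameter number  4 had an illegal valueh.py:23: RuntimeWarning: invalid value encountered in divide
  M=cv2.moments(k);return np.array([M["m10"],M["m01"]])/M["m00"]
Traceback (most recent call last):
  File "h.py", line 11, in tri
    s=np.linalg.lstsq(np.c_[d1,-d2],o2-o1,rcond=None)[0]
      ~~~~~~~~~~~~~~~^^^^^^^^^^^^^^^^^^^^^^^^^^^^^^^^
numpy.linalg.LinAlgError: SVD did not converge in Linear Least Squares
```

```bash
cat >> h.py <<'E'
def cloud(c):
    h,w=c["depth"].shape;u,v=np.meshgrid(np.arange(w),np.arange(h));z=c["depth"]
    X=np.stack([u,v,np.ones_like(u)],-1)@np.linalg.inv(c["K"]).T*z[...,None]
    T=np.array(c["camera_from_world"]);P=(X-T[:3,3])@T[:3,:3];P[z<=0]=np.nan;return P
E
python3 - <<'E'
from h import *
S=dict(np.load("pics/side0.npz"));T=dict(np.load("pics/top0.npz"))
for n,c in(("top",T),("side",S)):
    P=cloud(c);x,y,z=P[...,0],P[...,1],P[...,2]
    t=(z<.01)&(x>.3)&(x<.7)&(abs(y)<.25);print(n,"table z",np.nanmedian(z[t]),np.nanstd(z[t]))
    def reg(cx,cy,r,z0,z1):
        m=(np.hypot(x-cx,y-cy)<r)&(z>z0)&(z<z1);return P[m]
    for nm,a in dict(sau=(.52,.23,.09,.006,.03),plate=(.58,.008,.12,.035,.055),cup=(.55,.03,.06,.09,.12),hub=(.43,-.03,.04,.08,.11),flange=(.43,-.03,.05,.05,.075),level=(.4945,-.266,.09,.02,.05)).items():
        q=reg(*a)
        if len(q)<8: print(nm,len(q));continue
        h=cv2.convexHull(q[:,:2].astype(np.float32))[:,0]
        (cx,cy),r=cv2.minEnclosingCircle(h);print(" ",nm,len(q),"med",np.median(q,0).round(4),"z90",np.percentile(q[:,2],90).round(4),"enc",round(cx,4),round(cy,4),round(r,4),"fit",[np.round(v,4) for v in circ(h)])
    v=mask(c,(35,100,60),(75,255,255),(325,160,400,280));pv=P[v>0];print("vial",np.nanmedian(pv,0))
    b=mask(c,(100,90,30),(130,255,255),(325,160,400,280))>0;k=big((b*255).astype(np.uint8));pts=np.array([plane(c,q[0],.03)[:2] for q in k],np.float32);print("level rect",cv2.minAreaRect(pts))
    hsv=cv2.cvtColor(c["color"],cv2.COLOR_RGB2HSV)
a=T["color"][150:285,120:370,::-1];a=cv2.convertScaleAbs(a,alpha=1.6)
cv2.imwrite("pics/crop0.png",cv2.resize(a,None,fx=3.2,fy=3.2,interpolation=cv2.INTER_CUBIC))
E
```

```text
top table z 0.0008879657889889204 0.0026920559435775846
  sau 1215 med [0.5218 0.2291 0.0106] z90 0.015 enc 0.5204 0.2318 0.0864 fit [array([0.525 , 0.2356]), np.float64(0.0753)]
  plate 4082 med [ 5.832e-01 -4.000e-04  4.620e-02] z90 0.049 enc 0.5772 0.0077 0.0964 fit [array([0.577 , 0.0078]), np.float64(0.0958)]
  cup 177 med [0.546  0.0292 0.102 ] z90 0.1052 enc 0.5409 0.0234 0.0393 fit [array([0.5417, 0.0266]), np.float64(0.0336)]
  hub 164 med [ 0.4337 -0.0384  0.0923] z90 0.0948 enc 0.4346 -0.0376 0.0174 fit [array([ 0.4345, -0.0379]), np.float64(0.0167)]
  flange 225 med [ 0.4355 -0.0381  0.0627] z90 0.0654 enc 0.4344 -0.038 0.0269 fit [array([ 0.4344, -0.0378]), np.float64(0.0263)]
  level 551 med [ 0.4942 -0.2615  0.0338] z90 0.0373 enc 0.4952 -0.2602 0.0699 fit [array([ 0.4976, -0.2618]), np.float64(0.0628)]
vial [ 0.49991915 -0.26169037  0.03283103]
level rect ((0.4955507218837738, -0.26251330971717834), (0.13021089136600494, 0.021664168685674667), 18.879098892211914)
side table z 0.0003500351715979211 0.002397448471647031
  sau 1964 med [0.5239 0.2306 0.0106] z90 0.0141 e
[... 176 characters left out ...]
, np.float64(0.0954)]
  cup 315 med [0.5456 0.0232 0.1009] z90 0.1043 enc 0.5403 0.0259 0.0386 fit [array([0.541 , 0.0269]), np.float64(0.0344)]
  hub 234 med [ 0.4336 -0.0331  0.0918] z90 0.0938 enc 0.4341 -0.0355 0.0171 fit [array([ 0.4341, -0.0353]), np.float64(0.0165)]
  flange 273 med [ 0.4283 -0.0237  0.0623] z90 0.0663 enc 0.4338 -0.0358 0.0272 fit [array([ 0.4342, -0.0357]), np.float64(0.0265)]
  level 621 med [ 0.4929 -0.2584  0.0329] z90 0.0352 enc 0.4953 -0.2593 0.0705 fit [array([ 0.4997, -0.2681]), np.float64(0.0644)]
vial [ 0.48899149 -0.26153061  0.03207271]
level rect ((0.4922557473182678, -0.25426214933395386), (0.13183218240737915, 0.035716138780117035), 18.693748474121094)
```

View pics/crop0.png

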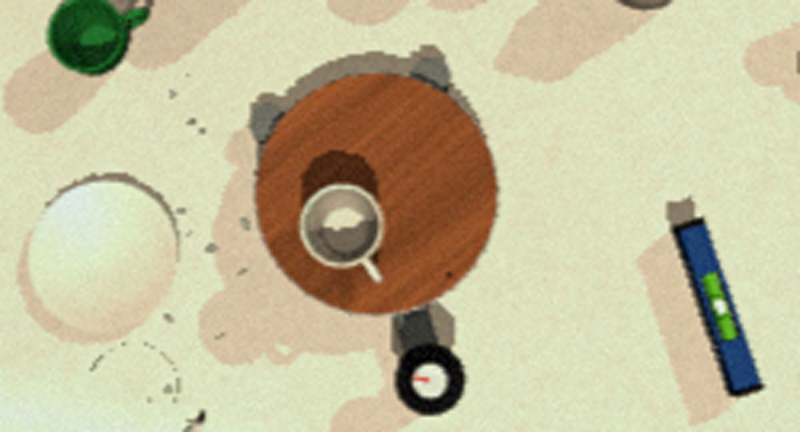

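The crop shows the white cup on the plate, rim at crop (341,224) and ear toward (376,275); this is the one meant, not the green one at (90,35). Now the cup's axis and ear, and the first move.

```bash
cat >> h.py <<'E'
def move(o,pos,xang_deg):
    "shift (mm) and turn (units of 8 deg) from obs o to a TCP position, tool down with tool-x at xang"
    A=R.from_quat(o["tool_rot"]);a=np.radians(xang_deg)
    x=np.array([np.cos(a),np.sin(a),0]);z=np.array([0,0,-1.]);B=R.from_matrix(np.c_[x,np.cross(z,x),z])
    s=A.inv().apply(np.array(pos)-o["position"])*1000
    print("shift",s.round(1),"turn",(np.degrees((A.inv()*B).as_rotvec())/8).round(2))
E
cat > cup.py <<'E'
from h import *
from scipy.optimize import least_squares
def cup(c,c0=(.546,.026),zb=.046):
    P=cloud(c).reshape(-1,3);P=P[np.isfinite(P[:,0])]
    d=np.hypot(*(P[:,:2]-c0).T);q=P[(d<.06)&(P[:,2]>zb+.050)&(P[:,2]<zb+.066)]
    s=np.array(c0)
    for _ in range(5):
        h=q[np.hypot(*(q[:,:2]-s).T)<.0345];h=cv2.convexHull(h[:,:2].astype(np.float32))[:,0]
        s=least_squares(lambda p:np.hypot(*(h-p).T)-.031,s,loss="soft_l1",f_scale=.001).x
    d=np.hypot(*(P[:,:2]-s).T);e=P[(d>.037)&(d<.055)&(P[:,2]>zb+.025)&(P[:,2]<zb+.066)]
    v=np.median(e[:,:2],0)-s
    print("cup",s.round(4),"ztop",np.percentile(q[:,2],80).round(4),"ear n",len(e),"ang",np.degrees(np.arctan2(v[1],v[0])).round(1));return s
E
python3 - <<'E'
from cup import *
from rig import robot
for n in("side","top"):cup(dict(np.load(f"pics/{n}0.npz")))
o=robot.get_obs();print(o["time"]);move(o,(.546,.027,.20),35);move(o,(.546,.027,.24),35)
E
```

```text
cup [0.5458 0.0314] ztop 0.1039 ear n 37 ang -145.9
cup [0.5459 0.03  ] ztop 0.1046 ear n 18 ang -143.7
0.1
shift [-518.  -449.2   92.1] turn [-1.000e-02  1.000e-02  1.614e+01]
shift [-518.  -449.2   52.1] turn [-1.000e-02  1.000e-02  1.614e+01]
```

Call:
carry_out(
  rows=[
    [[-30,-26,3,0,0,0.9],[-65,-56,7,0,0,1.9],[-100,-86,11,0,0,2.9],[-135,-116,15,0,0,3.9],[-170,-146,18,0,0,4.9],[-205,-176,22,0,0,5.9],[-240,-206,25,0,0,6.9],[-275,-236,28,0,0,7.9],[-310,-266,32,0,0,8.9],[-345,-296,36,0,0,9.9],[-380,-326,40,0,0,10.9],[-413,-356,44,0,0,11.9],[-445,-384,46,0,0,12.9],[-472,-407,48,0,0,13.9],[-495,-426,50,0,0,14.9],[-510,-440,52,0,0,15.7],[-517,-446,52,0,0,16.1],[-517,-446,52,0,0,16.1],[-517,-446,52,0,0,16.1]],
  ],
  fingers=1,
  grip_force=15,
)

```text
time: 2.0
position: [0.5456, 0.0311, 0.2399]
tool_rot: [0.953, 0.304, -0.001, -0.0]
ft_force: [-0.4, 0.3, -0.2]
grip_width: 0.0872
```

Run:
```python
from cup import *
from rig import robot
o=robot.get_obs();print(o["time"],o["position"],o["tool_rot"],o["q"])
c=robot.camera("side")
try: s=cup(c,(.546,.031))
except Exception as e: print(e);s=(.546,.0305)
move(o,(s[0],s[1],.137),35);move(o,(.546,.0305,.137),35)
cv2.imwrite("pics/a.png",cv2.resize(c["color"][120:340,150:420,::-1],None,fx=2.7,fy=2.7))
```

```text
2.0 [0.5456414  0.0310721  0.23985724] [ 9.52678905e-01  3.03977566e-01 -6.04768997e-04 -4.20925928e-04] [-1.47737544e-01  4.92788238e-01  1.68295969e+00  2.70018658e-04
  9.67301548e-01  8.05175155e-01]
cup [0.5456 0.0308] ztop 0.1026 ear n 25 ang -146.6
shift [-1.000e-01  3.000e-01  1.029e+02] turn [-0.01  0.01  0.05]
shift [1.000e-01 8.000e-01 1.029e+02] turn [-0.01  0.01  0.05]
```

View pics/a.png

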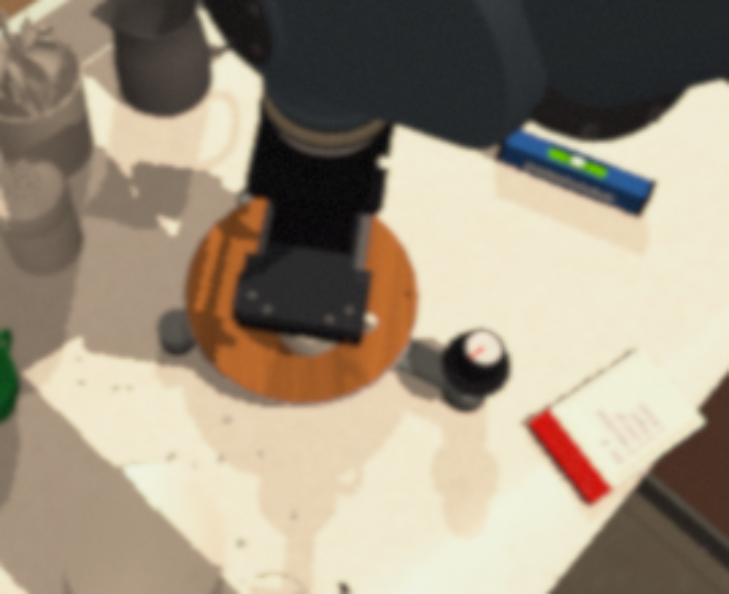

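The gripper is centred over the cup (cup at about (310,335) in the crop, mostly hidden), so I go down and grip.

Call:
carry_out(
  rows=[
    [[0,0,20,0,0,0],[0,0,45,0,0,0],[0,0,70,0,0,0],[0,0,88,0,0,0],[0,0,98,0,0,0],[0,0,102,0,0,0],[0,0,102,0,0,0],[0,0,102,0,0,0]],
  ],
)

```text
time: 2.85
position: [0.5467, 0.031, 0.139]
tool_rot: [0.953, 0.304, 0.001, 0.0]
ft_force: [-0.1, -1.0, -0.8]
grip_width: 0.0868
```

Call:
carry_out(
  rows=[
    [[0,0,0,0,0,0],[0,0,0,0,0,0],[0,0,0,0,0,0],[0,0,0,0,0,0],[0,0,0,0,0,0],[0,0,0,0,0,0],[0,0,0,0,0,0],[0,0,0,0,0,0]],
  ],
  fingers=0,
  grip_force=15,
)

```text
time: 3.65
position: [0.5462, 0.0309, 0.1384]
tool_rot: [0.953, 0.304, 0.0, -0.0]
ft_force: [-0.1, 1.0, 3.1]
grip_width: 0.059
```

Call:
carry_out(
  rows=[
    [[0,0,-6,0,0,0],[0,0,-15,0,0,0],[0,0,-30,0,0,0],[0,0,-45,0,0,0],[0,0,-55,0,0,0],[0,0,-60,0,0,0],[0,0,-60,0,0,0]],
  ],
)

```text
time: 4.35
position: [0.5465, 0.0309, 0.199]
tool_rot: [0.953, 0.304, 0.001, 0.0]
ft_force: [0.6, 0.2, -1.4]
grip_width: 0.0587
```

Run:
```python
from cup import *
from rig import robot
o=robot.get_obs();print(o["time"],o["position"],o["ft_force"],o["grip_width"])
c=robot.camera("side");P=cloud(c);x,y,z=P[...,0],P[...,1],P[...,2]
m=(np.hypot(x-.524,y-.228)<.075)&(z>.006)&(z<.025);h=cv2.convexHull(P[m][:,:2].astype(np.float32))[:,0];print(circ(h),m.sum())
# plane-cast of the cup's foot seen below the fingers
move(o,(.5235,.228,.200),35);move(o,(.5235,.228,.100),35)
cv2.imwrite("pics/b.png",cv2.resize(c["color"][120:340,150:420,::-1],None,fx=2.7,fy=2.7))
```

```text
4.35 [0.54649269 0.03086195 0.19900887] [ 0.5904126   0.22226103 -1.37928966] 0.05868871607751208
(array([0.52411548, 0.2273745 ]), np.float64(0.060152502039904306)) 1967
shift [  95.3 -174.1   -1.1] turn [ 0.01 -0.01  0.04]
shift [  95.2 -174.2   98.9] turn [ 0.01 -0.01  0.04]
```

View pics/b.png

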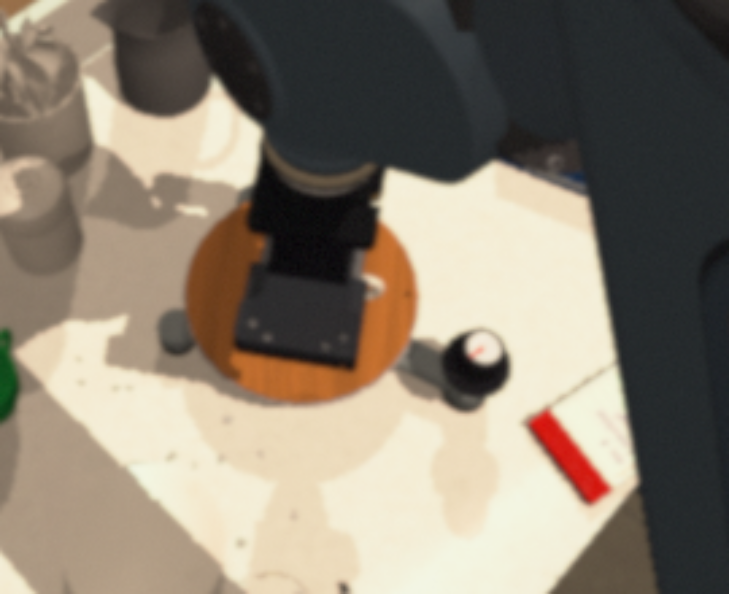

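The cup hangs in the gripper: its ear is at (372,287) in the crop and the plate below is empty. Now to the saucer.

Call:
carry_out(
  rows=[
    [[4,-7,0,0,0,0],[13,-23,0,0,0,0],[26,-46,0,0,0,0],[40,-72,0,0,0,0],[54,-98,0,0,0,0],[68,-124,0,0,0,0],[80,-146,4,0,0,0],[89,-162,14,0,0,0],[94,-171,30,0,0,0],[95,-174,50,0,0,0],[95,-174,68,0,0,0],[95,-174,82,0,0,0],[95,-174,91,0,0,0],[95,-174,95,0,0,0],[95,-174,96,0,0,0],[95,-174,96,0,0,0]],
  ],
)

```text
time: 6.0
position: [0.5234, 0.2277, 0.1026]
tool_rot: [0.953, 0.303, 0.0, 0.0]
ft_force: [-0.2, -0.3, -2.2]
grip_width: 0.0587
```

Call:
carry_out(
  rows=[
    [[0,0,1,0,0,0],[0,0,2,0,0,0],[0,0,3,0,0,0],[0,0,3,0,0,0]],
  ],
)

```text
time: 6.4
position: [0.5231, 0.2278, 0.0993]
tool_rot: [0.953, 0.304, 0.0, 0.0]
ft_force: [0.3, 0.2, -1.7]
grip_width: 0.0584
```

Call:
carry_out(
  rows=[
    [[0,0,1,0,0,0],[0,0,1,0,0,0],[0,0,1,0,0,0]],
  ],
)

```text
time: 6.7
position: [0.5232, 0.2278, 0.0985]
tool_rot: [0.953, 0.304, 0.0, 0.0]
ft_force: [-0.1, 1.0, -0.4]
grip_width: 0.0585
```

Call:
carry_out(
  rows=[
    [[0,0,1,0,0,0],[0,0,1,0,0,0],[0,0,1,0,0,0]],
  ],
)

```text
time: 7.0
position: [0.5234, 0.2279, 0.0983]
tool_rot: [0.953, 0.304, 0.001, 0.0]
ft_force: [-1.2, 0.4, 6.4]
grip_width: 0.0586
```

Contact with the saucer (+6 N). Release, lift, and check.

Call:
carry_out(
  rows=[
    [[0,0,0,0,0,0],[0,0,0,0,0,0],[0,0,0,0,0,0],[0,0,0,0,0,0],[0,0,-4,0,0,0],[0,0,-15,0,0,0],[0,0,-40,0,0,0],[0,0,-75,0,0,0],[0,0,-110,0,0,0],[0,0,-120,0,0,0]],
  ],
  fingers=1,
)

```text
time: 8.0
position: [0.525, 0.2283, 0.2219]
tool_rot: [0.953, 0.304, 0.004, 0.0]
ft_force: [0.2, 0.5, -0.2]
grip_width: 0.087
```

Run:
```python
from cup import *
from rig import robot
o=robot.get_obs();print(o["time"],o["position"],o["q"],o["grip_width"])
move(o,(.4955,-.2605,.20),18.7)
```

```text
8.0 [0.52496062 0.22833369 0.22185417] [2.15119878e-01 5.46129984e-01 1.63916841e+00 5.38279270e-05
 9.48040322e-01 1.16889749e+00] 0.0869808222220656
shift [-307.   381.6   20.7] turn [ 0.01 -0.06  2.08]
```

Call:
carry_out(
  rows=[
    [[-8,10,0,0,0,0.1],[-25,31,2,0,0,0.2],[-49,61,3,0,0,0.3],[-75,93,5,0,0,0.5],[-101,125,7,0,0,0.7],[-127,157,8,0,0,0.9],[-153,190,10,0,0,1.1],[-179,222,12,0,0,1.3],[-205,254,14,0,0,1.5],[-231,286,16,0,0,1.6],[-257,318,17,0,0,1.8],[-280,348,19,0,0,1.9],[-298,370,20,0,0,2.0],[-307,381,21,0,0,2.1],[-307,381,21,0,0,2.1],[-307,381,21,0,0,2.1]],
  ],
)

```text
time: 9.6
position: [0.492, -0.2594, 0.1954]
tool_rot: [0.987, 0.161, -0.001, -0.001]
ft_force: [-0.1, 1.2, 0.1]
grip_width: 0.0871
```

Run:
```python
from cup import *
from rig import robot
o=robot.get_obs();print(o["time"],o["position"],o["grip_width"])
c=robot.camera("side");t=robot.camera("top");np.savez("pics/t1.npz",**t)
for k in(c,t):
    P=cloud(k);x,y,z=P[...,0],P[...,1],P[...,2]
    m=(np.hypot(x-.524,y-.228)<.1)&(z>.006)&(z<.025);h=cv2.convexHull(P[m&(np.hypot(x-.524,y-.228)<.07)][:,:2].astype(np.float32))[:,0];print("saucer",circ(h))
    cup(k,(.524,.228),.007)
    m=(abs(x-.4955)<.09)&(abs(y+.26)<.06)&(z>.024)&(z<.042)&(cv2.inRange(k["color"],np.array([0,0,0]),np.array([90,150,255]))>0);q=P[m][:,:2];r=cv2.minAreaRect(q.astype(np.float32));u,s,v=np.linalg.svd(q-q.mean(0));print("level",m.sum(),r,q.mean(0),np.degrees(np.arctan2(v[0,1],v[0,0])))
move(o,(.4955,-.2605,.071),18.7)
a=cv2.resize(c["color"][:,:,::-1],(800,600));cv2.imwrite("pics/c.png",a)
```

```text
9.6 [ 0.49203227 -0.25939145  0.19538563] 0.08707855399911694
saucer (array([0.52416204, 0.22753604]), np.float64(0.06005790120033162))
cup [0.5243 0.227 ] ztop 0.0637 ear n 33 ang -145.9
level 490 ((0.4947816729545593, -0.25958794355392456), (0.13516731560230255, 0.02361246757209301), 18.400083541870117) [ 0.49266792 -0.25761232] -161.01194189948657
saucer (array([0.52152218, 0.22749552]), np.float64(0.062027788698048855))
cup [0.5243 0.2258] ztop 0.0647 ear n 19 ang -143.7
level 143 ((0.5423470139503479, -0.2453061193227768), (0.04012032225728035, 0.02159418724477291), 19.559709548950195) [ 0.54294215 -0.24442679] -166.42633415877683
shift [  3.1   2.5 124.4] turn [-0.02  0.01 -0.02]
```

View pics/c.png

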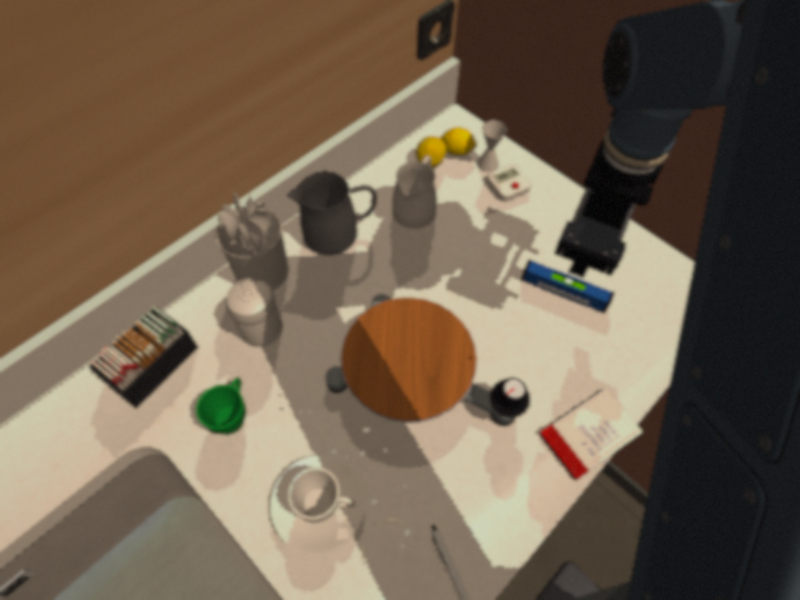

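The cup stands in the middle of its saucer at (315,492), within about 1 mm, and the gripper is above the level at (568,285). Now gripping the level.

Call:
carry_out(
  rows=[
    [[1,0,25,0,0,0],[2,1,55,0,0,0],[3,1,85,0,0,0],[3,1,107,0,0,0],[3,1,117,0,0,0],[3,1,120,0,0,0],[3,1,120,0,0,0]],
  ],
  fingers=0.7,
)

```text
time: 10.4
position: [0.4965, -0.2601, 0.0766]
tool_rot: [0.987, 0.162, 0.0, 0.0]
ft_force: [-1.0, 0.9, 0.0]
grip_width: 0.061
```

Call:
carry_out(
  rows=[
    [[0,0,0,0,0,0],[0,0,0,0,0,0],[0,0,0,0,0,0],[0,0,0,0,0,0],[0,0,0,0,0,0],[0,0,0,0,0,0],[0,0,0,0,0,0],[0,0,0,0,0,0]],
  ],
  fingers=0,
  grip_force=25,
)

```text
time: 11.2
position: [0.4962, -0.2608, 0.0764]
tool_rot: [0.987, 0.161, 0.0, 0.0]
ft_force: [-0.0, -0.9, 0.8]
grip_width: 0.0222
```

Call:
carry_out(
  rows=[
    [[0,0,-5,0,0,0],[0,0,-20,0,0,0],[0,0,-45,0,0,0],[0,0,-70,0,0,0],[0,0,-90,0,0,0],[0,0,-95,0,0,0],[0,0,-95,0,0,0]],
  ],
)

```text
time: 11.9
position: [0.4964, -0.2607, 0.1725]
tool_rot: [0.987, 0.161, 0.001, 0.001]
ft_force: [-0.5, 0.7, -2.3]
grip_width: 0.0218
```

Run:
```python
from cup import *
from rig import robot
o=robot.get_obs();print(o["time"],o["position"],o["grip_width"],o["ft_force"])
c=robot.camera("side");t=robot.camera("top")
for n,k in(("side",c),("top",t)):
    P=cloud(k);x,y,z=P[...,0],P[...,1],P[...,2]
    h=cv2.cvtColor(k["color"],cv2.COLOR_RGB2HSV)
    m=(abs(x-.4955)<.1)&(abs(y+.26)<.07)&(z>.085)&(z<.16)&(cv2.inRange(h,np.array([100,90,30]),np.array([130,255,255]))>0)
    q=P[m];print(n,len(q))
    if len(q)>30:
        print(cv2.minAreaRect(q[:,:2].astype(np.float32)),np.percentile(q[:,2],[10,50,90]))
        u,s,v=np.linalg.svd(q-q.mean(0),full_matrices=False);print(v[0])
move(o,(.577,.0087,.17),17.6);move(o,(.577,.0087,.1205),17.6)
```

```text
11.9 [ 0.49644686 -0.26070805  0.17246831] 0.021828023645816402 [-0.5439162   0.65394477 -2.2754777 ]
side 285
((0.4940754771232605, -0.2580556571483612), (0.13040560483932495, 0.019980082288384438), 18.90508460998535) [0.11017454 0.12821723 0.13124893]
[-0.94563104 -0.32523302  0.00232724]
top 104
((0.543412446975708, -0.24413414299488068), (0.0258217453956604, 0.02108120732009411), 19.52494239807129) [0.1270323  0.12988125 0.13244679]
[-0.93408344 -0.35704821  0.00216831]
shift [ 162.1 -229.8    2.2] turn [ 0.01 -0.01  0.12]
shift [ 162.  -229.9   51.7] turn [ 0.01 -0.01  0.12]
```

Call:
carry_out(
  rows=[
    [[5,-6,-6,0,0,0],[15,-20,-14,0,0,0],[30,-41,-20,0,0,0],[48,-67,-20,0,0,0.1],[66,-93,-20,0,0,0.1],[84,-118,-20,0,0,0.1],[102,-144,-20,0,0,0.1],[120,-169,-18,0,0,0.1],[138,-194,-15,0,0,0.1],[152,-214,-8,0,0,0.1],[160,-226,2,0,0,0.1],[163,-230,15,0,0,0.1],[163,-230,28,0,0,0.1],[163,-230,37,0,0,0.1],[163,-230,43,0,0,0.1],[163,-230,45,0,0,0.1],[163,-230,45,0,0,0.1]],
  ],
)

```text
time: 13.7
position: [0.5775, 0.0085, 0.1259]
tool_rot: [0.988, 0.154, -0.0, -0.0]
ft_force: [0.1, 0.6, -2.4]
grip_width: 0.0222
```

Run:
```python
from cup import *
from rig import robot
o=robot.get_obs();print(o["time"],o["position"],o["ft_force"])
move(o,(.5783,.009,.1224),17.6)
c=robot.camera("side");t=robot.camera("top")
for n,k in(("side",c),("top",t)):
    P=cloud(k);x,y,z=P[...,0],P[...,1],P[...,2]
    h=cv2.cvtColor(k["color"],cv2.COLOR_RGB2HSV)
    m=(np.hypot(x-.577,y-.009)<.1)&(z>.06)&(z<.1)&(cv2.inRange(h,np.array([100,90,30]),np.array([130,255,255]))>0)
    q=P[m];print(n,len(q),cv2.minAreaRect(q[:,:2].astype(np.float32)) if len(q)>9 else "")
```

```text
13.7 [0.57749094 0.00854048 0.12593512] [ 0.06431729  0.56785102 -2.37796252]
shift [ 0.9 -0.2  3.5] turn [-0.    0.    0.01]
side 259 ((0.5745317935943604, 0.00970100611448288), (0.13196098804473877, 0.02089504338800907), 18.059621810913086)
top 34 ((0.5488053560256958, -0.0038860365748405457), (0.019571492448449135, 0.013186409138143063), 65.33968353271484)
```

Call:
carry_out(
  rows=[
    [[1,0,1,0,0,0],[1,0,2,0,0,0],[1,0,3,0,0,0],[1,0,4,0,0,0],[1,0,4,0,0,0]],
  ],
)

```text
time: 14.3
position: [0.5785, 0.0097, 0.1223]
tool_rot: [0.988, 0.154, 0.0, 0.0]
ft_force: [-0.2, -0.1, -1.6]
grip_width: 0.0218
```

Call:
carry_out(
  rows=[
    [[0,0,1,0,0,0],[0,0,2,0,0,0],[0,0,2,0,0,0]],
  ],
)

```text
time: 14.6
position: [0.5785, 0.0096, 0.122]
tool_rot: [0.988, 0.154, 0.0, 0.0]
ft_force: [-3.5, -0.8, 8.8]
grip_width: 0.022
```

Call:
carry_out(
  rows=[
    [[0,0,1,0,0,0],[0,0,1,0,0,0],[0,0,1,0,0,0],[0,0,1,0,0,0]],
  ],
)

```text
time: 15.0
position: [0.5785, 0.0097, 0.122]
tool_rot: [0.988, 0.154, 0.0, 0.0]
ft_force: [-4.4, -0.1, 15.8]
grip_width: 0.0217
```

Call:
carry_out(
  rows=[
    [[0,0,-1,0,0,0],[0,0,-2,0,0,0],[0,0,-2,0,0,0]],
  ],
)

```text
time: 15.3
position: [0.5786, 0.0096, 0.122]
tool_rot: [0.988, 0.154, 0.0, 0.0]
ft_force: [-3.4, -0.2, 8.1]
grip_width: 0.022
```

Call:
carry_out(
  rows=[
    [[0,0,0,0,0,0],[0,0,0,0,0,0],[0,0,0,0,0,0],[0,0,0,0,0,0],[0,0,-10,0,0,0],[0,0,-30,0,0,0],[0,0,-55,0,0,0],[0,0,-70,0,0,0],[0,0,-70,0,0,0]],
  ],
  fingers=0.6,
)

```text
time: 16.2
position: [0.5801, 0.0094, 0.1941]
tool_rot: [0.988, 0.154, 0.003, 0.001]
ft_force: [0.6, -0.8, -0.2]
grip_width: 0.0523
```

```bash
cat > lev.py <<'E'
from h import *
def lev(k,n,zb=.046):
    P=cloud(k);x,y,z=P[...,0],P[...,1],P[...,2]
    h=cv2.cvtColor(k["color"],cv2.COLOR_RGB2HSV)
    near=np.hypot(x-.577,y-.009)<.11
    b=near&(z>.062)&(z<.095)&(cv2.inRange(h,np.array([100,90,25]),np.array([130,255,255]))>0)
    q=P[b]
    if len(q)<20: print(n,"level hidden",len(q));return
    (c,s,a)=cv2.minAreaRect(q[:,:2].astype(np.float32));print(n,"level",len(q),np.round(c,4),np.round(s,4),round(a,1))
    # vial pixels: green mask; bubble = pale within its oriented box
    g=(near&(cv2.inRange(h,np.array([32,80,40]),np.array([80,255,255]))>0)).astype(np.uint8)*255
    ys,xs=np.nonzero(g);
    if len(xs)<15: print(n,"vial hidden",len(xs));return
    W=np.array([plane(k,p,zb+.031) for p in zip(xs,ys)])[:,:2]
    ax=np.array([np.cos(.308),np.sin(.308)]);per=np.array([-ax[1],ax[0]]);C=np.array([.577,.009])
    t=(W-C)@ax;w=(W-C)@per;print(n,"green n",len(t),"along",(t.min()*1e3).round(1),(t.max()*1e3).round(1),"across",(np.median(w)*1e3).round(1))
    prof=[]
    for s in np.arange(-.024,.0241,.001):
        v=[]
        for e in np.linspace(-.002,.002,5):
            X=C+ax*(s+np.mean([t.min(),t.max()]))+per*(np.median(w)+e);p=proj(k,np.r_[X,zb+.031]).astype(np.float32)
            v.append(cv2.getRectSubPix(k["color"],(1,1),(float(p[0]),float(p[1])))[0,0].astype(float))
        prof.append(np.mean(v,0))
    prof=np.array(prof);print("R+B",(prof[:,0]+prof[:,2]).round().astype(int).tolist());print("G",prof[:,1].round().astype(int).tolist())
E
python3 - <<'E'
from lev import *
from rig import robot
o=robot.get_obs();print(o["time"],o["position"],o["grip_width"])
for n in("side","top"):
    k=robot.camera(n);lev(k,n);np.savez(f"pics/{n}2.npz",**k)
    if n=="side": cv2.imwrite("pics/d.png",cv2.resize(k["color"][150:330,190:390,::-1],None,fx=4,fy=4-.7,interpolation=cv2.INTER_CUBIC))
E
```

```text
16.2 [0.58010046 0.00941453 0.19409594] 0.05225070904203321
side level 248 [ 5.424e-01 -4.000e-04] [0.062  0.0221] 17.9
side green n 49 along -26.8 -6.0 across 0.6
R+B [205, 206, 205, 204, 204, 205, 205, 204, 203, 201, 200, 198, 195, 189, 180, 166, 144, 121, 108, 108, 109, 109, 109, 107, 105, 102, 97, 89, 84, 86, 94, 103, 111, 116, 120, 119, 114, 109, 103, 99, 95, 93, 93, 92, 92, 92, 92, 93, 93]
G [97, 97, 98, 97, 97, 98, 98, 97, 97, 98, 101, 106, 117, 131, 148, 165, 179, 189, 196, 199, 201, 201, 199, 197, 192, 184, 171, 154, 134, 114, 97, 85, 79, 76, 73, 68, 62, 57, 52, 49, 46, 44, 44, 44, 44, 44, 44, 45, 45]
top level 68 [ 0.5412 -0.0037] [0.0363 0.0199] 15.6
top green n 17 along -25.5 -17.8 across -1.7
R+B [88, 92, 98, 105, 108, 111, 116, 119, 120, 122, 125, 126, 125, 124, 124, 123, 123, 124, 125, 117, 109, 105, 106, 107, 107, 106, 103, 102, 102, 104, 103, 88, 62, 38, 26, 23, 25, 35, 46, 51, 45, 40, 37, 34, 34, 35, 36, 36, 38]
G [41, 43, 45, 48, 50, 51, 53, 54, 54, 55, 56, 57, 57, 57, 56, 55, 54, 58, 63, 80, 104, 128, 138, 145, 144, 141, 130, 107, 82, 67, 56, 44, 30, 18, 12, 11, 12, 18, 25, 27, 25, 22, 20, 19, 19, 19, 19, 19, 19]
```

View pics/d.png

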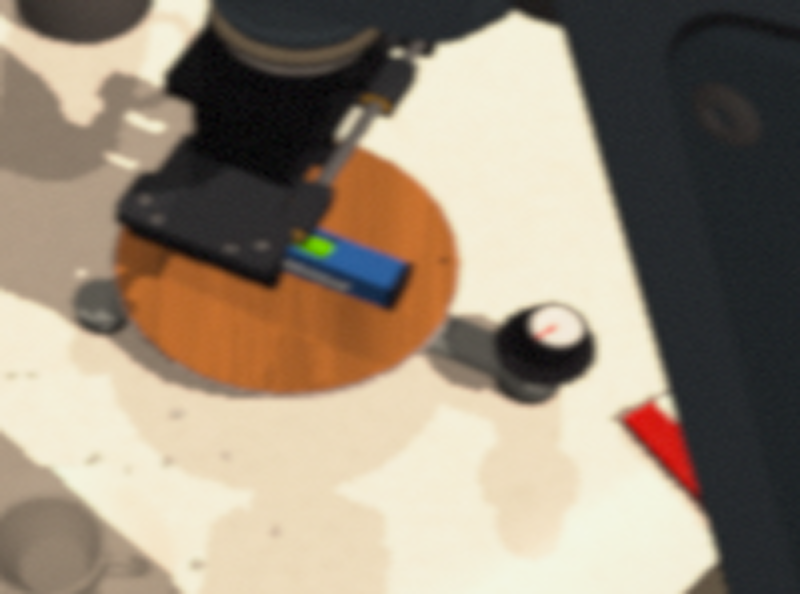

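The level lies on the plate pointing at the knob (visible part from (310,245) to (405,285)); the gripper hides the rest. Next, hover over the knob at (550,335).

Run:
```python
from lev import *
from rig import robot
o=robot.get_obs();print(o["q"])
move(o,(.4343,-.0367,.19),40)
```

```text
[-1.76408219e-01  5.98641125e-01  1.64178188e+00 -2.37766256e-05
  9.00487247e-01  1.08474212e+00]
shift [-151.4    0.2    1.5] turn [ 0.   -0.   -2.78]
```

Call:
carry_out(
  rows=[
    [[-6,0,0,0,0,-0.3],[-20,0,0,0,0,-0.7],[-45,0,0,0,0,-1.2],[-75,0,0,0,0,-1.7],[-105,0,1,0,0,-2.2],[-130,0,2,0,0,-2.6],[-145,0,2,0,0,-2.8],[-151,0,2,0,0,-2.8],[-151,0,2,0,0,-2.8],[-151,0,2,0,0,-2.8]],
  ],
)

```text
time: 17.3
position: [0.4356, -0.0365, 0.1891]
tool_rot: [0.939, 0.343, 0.0, 0.0]
ft_force: [0.4, -0.7, 1.3]
grip_width: 0.0525
```

Run:
```python
from lev import *
from rig import robot
o=robot.get_obs();print(o["time"],o["position"],o["q"])
move(o,(.4343,-.0367,.132),40)
im=[]
for n in("side","top"):
    k=robot.camera(n);lev(k,n);np.savez(f"pics/{n}3.npz",**k)
    p=proj(k,(.56,.0,.07)).astype(int);im.append(cv2.resize(k["color"][max(0,p[1]-60):p[1]+60,p[0]-60:p[0]+60,::-1],(400,400),interpolation=cv2.INTER_CUBIC))
cv2.imwrite("pics/e.png",cv2.hconcat(im))
```

```text
17.3 [ 0.43560947 -0.036543    0.18908817] [-3.40499432e-01  4.63271290e-01  1.99234487e+00  2.02628051e-04
  6.85056142e-01  5.30120692e-01]
shift [-1.1 -0.8 57.1] turn [ 0.01 -0.    0.01]
side level 491 [0.5762 0.0105] [0.1327 0.0223] 17.6
side green n 126 along -26.8 27.2 across 0.5
R+B [75, 65, 61, 61, 61, 61, 60, 61, 61, 61, 61, 60, 59, 58, 56, 55, 54, 54, 55, 56, 59, 63, 75, 95, 122, 153, 184, 211, 234, 251, 261, 265, 263, 255, 242, 222, 196, 166, 135, 106, 81, 67, 62, 61, 60, 62, 64, 68, 74]
G [103, 107, 109, 110, 110, 110, 110, 110, 110, 111, 110, 108, 106, 103, 99, 95, 94, 95, 98, 103, 106, 109, 111, 114, 116, 120, 124, 129, 134, 138, 140, 141, 140, 138, 135, 130, 125, 120, 116, 113, 111, 110, 110, 110, 110, 110, 109, 107, 102]
top level 289 [0.5776 0.0083] [0.1283 0.0206] 17.5
top green n 100 along -25.5 26.3 across -1.8
R+B [53, 53, 53, 53, 52, 53, 55, 55, 54, 54, 53, 53, 53, 54, 54, 48, 44, 43, 45, 49, 51, 52, 52, 55, 63, 88, 124, 160, 182, 200, 206, 208, 208, 209, 204, 174, 134, 102, 81, 64, 57, 53, 52, 52, 53, 53, 54, 54, 54]
G [72, 73, 74, 75, 75, 75, 75, 75, 74, 73, 73, 73, 73, 73, 68, 61, 54, 56, 63, 69, 72, 73, 73, 73, 74, 77, 84, 94, 101, 107, 109, 109, 109, 110, 109, 101, 91, 83, 79, 76, 74, 74, 73, 73, 72, 73, 74, 74, 74]
```

View pics/e.png

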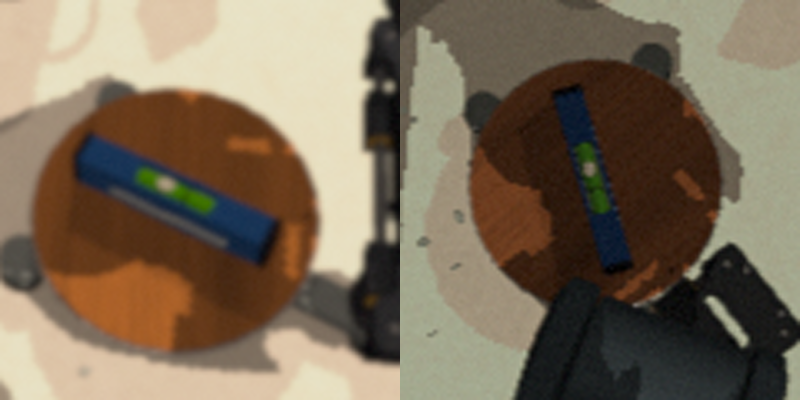

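Both views show the whole level along the stand's axis. The bubble is about 7 mm behind the vial's middle (side (165,185), top (589,168)), so about 1.13 rad clockwise is needed. Down to the knob.

Call:
carry_out(
  rows=[
    [[0,0,15,0,0,0],[-1,-1,32,0,0,0],[-1,-1,45,0,0,0],[-1,-1,51,0,0,0],[-1,-1,53,0,0,0],[-1,-1,53,0,0,0]],
  ],
)

```text
time: 18.0
position: [0.4337, -0.0363, 0.1362]
tool_rot: [0.939, 0.343, 0.0, 0.0]
ft_force: [-0.8, 0.1, 0.3]
grip_width: 0.0522
```

Call:
carry_out(
  rows=[
    [[0,0,0,0,0,0],[0,0,0,0,0,0],[0,0,0,0,0,0],[0,0,0,0,0,0],[0,0,0,0,0,0]],
  ],
  fingers=0,
  grip_force=25,
)

```text
time: 18.5
position: [0.4341, -0.0369, 0.1367]
tool_rot: [0.939, 0.343, 0.001, 0.001]
ft_force: [0.8, -3.4, 2.7]
grip_width: 0.0323
```

Call:
carry_out(
  rows=[
    [[0,0,1,0,0,0],[0,0,3,0,0,0],[0,0,4,0,0,0],[0,0,6,0,0,0],[0,0,7,0,0,0],[0,0,7,0,0,0],[0,0,7,0,0,0]],
  ],
)

```text
time: 19.2
position: [0.4341, -0.0368, 0.132]
tool_rot: [0.939, 0.343, 0.002, 0.002]
ft_force: [-3.1, -3.4, 32.0]
grip_width: 0.0323
```

Call:
carry_out(
  rows=[
    [[0,0,-0.5,0,0,0],[0,0,-0.8,0,0,0],[0,0,-0.8,0,0,0]],
  ],
)

```text
time: 19.5
position: [0.4341, -0.0369, 0.1321]
tool_rot: [0.939, 0.343, 0.001, 0.001]
ft_force: [-2.0, -2.4, 23.8]
grip_width: 0.0318
```

Call:
carry_out(
  rows=[
    [[0,0,0,0,0,0.4],[0,0,0,0,0,0.9],[0,0,0,0,0,1.5],[0,0,0,0,0,2.1],[0,0,0,0,0,2.7],[0,0,0,0,0,3.3],[0,0,0,0,0,3.9],[0,0,0,0,0,4.5],[0,0,0,0,0,5.0],[0,0,0,0,0,5.0],[0,0,0,0,0,5.0],[0,0,0,0,0,5.0]],
  ],
)

```text
time: 20.7
position: [0.4341, -0.0368, 0.1321]
tool_rot: [1.0, 0.001, 0.002, 0.001]
ft_force: [-1.4, -2.7, 23.9]
grip_width: 0.0327
```

```bash
cat >> lev.py <<'E'
def bub(k,n,zb=.046):
    "bubble and green-vial extent along the stand (+ = back), mm"
    P=cloud(k);h=cv2.cvtColor(k["color"],cv2.COLOR_RGB2HSV)
    ax=np.array([np.cos(.308),np.sin(.308)]);per=np.array([-ax[1],ax[0]]);C=np.array([.577,.009])
    g=cv2.inRange(h,np.array([32,80,40]),np.array([80,255,255]))>0
    ys,xs=np.nonzero(g);W=np.array([plane(k,p,zb+.031)[:2] for p in zip(xs,ys)])-C
    W=W[np.hypot(*W.T)<.05]
    if len(W)<30: print(n,"hidden",len(W));return
    mid=((W@ax).min()+(W@ax).max())/2;w=np.median(W@per)
    s=np.arange(-.021,.0211,.0005);v=[]
    for a in s:
        c=[]
        for e in np.linspace(-.002,.002,5):
            p=proj(k,np.r_[C+ax*(a+mid)+per*(w+e),zb+.031]).astype(np.float32);r=cv2.getRectSubPix(k["color"],(1,1),(float(p[0]),float(p[1])))[0,0].astype(float);c.append(r[0]+r[2])
        v.append(np.mean(c))
    v=np.array(v);q=np.clip(v-np.median(v)-.3*(v.max()-np.median(v)),0,None);b=(q*s).sum()/q.sum()
    d=[s[m][np.argmin(v[m])]*1e3 for m in((s<b-.004),(s>b+.004)) if m.any()]
    print(n,"len",round(((W@ax).max()-(W@ax).min())*1e3,1),"mid",round(mid*1e3,1),"bubble %.2f mm"%(b*1e3),"dark",np.round(d,1))
E
python3 - <<'E'
from lev import *
from rig import robot
for n in("side","top"):bub(dict(np.load(f"pics/{n}3.npz")),n+" before")
o=robot.get_obs();print(o["time"],o["position"],o["ft_force"],o["moment"],o["q"][5])
for n in("side","top"):bub(robot.camera(n),n)
E
```

```text
side before len 54.0 mid 0.2 bubble 7.21 mm dark [-7.5 19.5]
top before len 51.8 mid 0.4 bubble 7.24 mm dark [-7. 18.]
20.7 [ 0.43409291 -0.03678038  0.13207521] [-1.38605399 -2.70524276 23.94241981] [-0.65174539  0.53046106 -0.03261621] 1.2267790705284685
side len 53.1 mid 0.6 bubble 5.24 mm dark [-8.5 17.5]
top len 51.8 mid 0.4 bubble 5.35 mm dark [-8.  17.5]
```

Call:
carry_out(
  rows=[
    [[0,0,0,0,0,5.0],[0,0,0,0,0,5.0],[0,0,0,0,0,5.0]],
  ],
)

```text
time: 21.1
position: [0.4341, -0.0367, 0.1321]
tool_rot: [0.974, -0.225, 0.002, 0.0]
ft_force: [-2.2, -2.1, 24.5]
grip_width: 0.0323
```

That call repeated the turn by mistake (turns count from the start of each call), which added about 26°. I hold still, let the bubble settle and measure.

Call:
carry_out(
  rows=[
    [[0,0,0,0,0,0],[0,0,0,0,0,0],[0,0,0,0,0,0],[0,0,0,0,0,0],[0,0,0,0,0,0],[0,0,0,0,0,0],[0,0,0,0,0,0],[0,0,0,0,0,0],[0,0,0,0,0,0],[0,0,0,0,0,0],[0,0,0,0,0,0],[0,0,0,0,0,0]],
  ],
)

```text
time: 22.3
position: [0.4341, -0.0367, 0.1321]
tool_rot: [0.975, -0.222, 0.002, 0.0]
ft_force: [-2.9, -4.4, 24.0]
grip_width: 0.0325
```

Run:
```python
from lev import *
from rig import robot
o=robot.get_obs();print(o["time"],o["position"],o["tool_rot"],o["ft_force"],o["q"][5])
for n in("side","top"):bub(robot.camera(n),n)
```

```text
22.3 [ 0.43409043 -0.03674095  0.13208033] [ 9.75086494e-01 -2.21816653e-01  1.88609609e-03  3.78739609e-04] [-2.88613114 -4.41185623 24.00185466] 1.6767894677620305
side len 53.1 mid 0.6 bubble 0.56 mm dark [-11.  12.]
top len 53.5 mid 1.3 bubble 0.10 mm dark [-8.5  9.5]
```

Call:
carry_out(
  rows=[
    [[0,0,0,0,0,0],[0,0,0,0,0,0],[0,0,0,0,0,0],[0,0,0,0,0,0],[0,0,0,0,0,0],[0,0,0,0,0,0],[0,0,0,0,0,0],[0,0,0,0,0,0]],
  ],
)

```text
time: 23.2
position: [0.4341, -0.0367, 0.1321]
tool_rot: [0.975, -0.222, 0.002, 0.0]
ft_force: [-2.5, -3.2, 24.3]
grip_width: 0.0321
```

Run:
```python
from lev import *
from cup import cup
from rig import robot
o=robot.get_obs();print(o["time"],o["position"],o["ft_force"],o["grip_width"])
im=[]
for n in("side","top"):
    k=robot.camera(n);bub(k,n)
    if n=="side":
        lev(k,n);cup(k,(.524,.228),.007);full=cv2.resize(k["color"][:,:,::-1],(533,400))
    p=proj(k,(.577,.009,.077)).astype(int);im.append(cv2.resize(k["color"][p[1]-25:p[1]+25,p[0]-17:p[0]+17,::-1],(133,200),interpolation=cv2.INTER_CUBIC))
cv2.imwrite("pics/f.png",cv2.hconcat([full,cv2.vconcat(im)]))
```

```text
23.2 [ 0.43406766 -0.03673883  0.13206895] [-2.45835999 -3.24104549 24.25948204] 0.032109968946911885
side len 53.1 mid 0.6 bubble 0.20 mm dark [-11.  12.]
side level 399 [0.5807 0.0124] [0.1243 0.0217] 17.8
side green n 126 along -25.9 27.2 across 0.6
R+B [82, 70, 65, 65, 64, 64, 63, 64, 63, 64, 64, 63, 62, 62, 65, 76, 97, 124, 154, 184, 212, 235, 252, 263, 269, 267, 260, 246, 223, 196, 164, 133, 103, 80, 66, 61, 60, 61, 63, 64, 65, 65, 64, 65, 64, 64, 63, 65, 73]
G [104, 109, 113, 115, 116, 116, 116, 116, 116, 116, 115, 114, 112, 109, 106, 104, 105, 110, 118, 125, 132, 138, 142, 145, 147, 147, 145, 141, 135, 127, 119, 112, 105, 102, 103, 106, 109, 112, 114, 115, 116, 116, 116, 115, 115, 115, 114, 111, 107]
cup [0.5244 0.2272] ztop 0.0639 ear n 36 ang -146.1
top len 53.5 mid 1.3 bubble -0.28 mm dark [-9.  9.]
```

View pics/f.png

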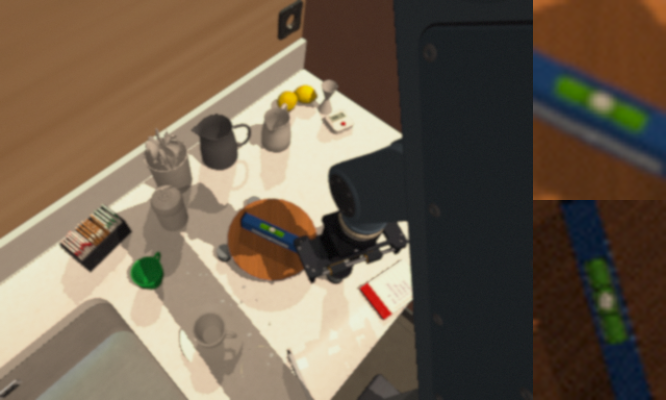

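The bubble sits midway along the green vial in both enlarged views, (603,101) and (607,302). The cup is on its saucer at (210,332), and the pitcher and shaker haven't moved. Handing in.

```bash
python3 -c "
from rig import robot
print(robot.hand_in())"
```

```text
the job is handed in; nothing more can be done
None
```

The stand is levelled and the job is handed in at about 23 s. The arm is still gripping the knob and pressing it down with about 24 N, against the spring's 10 N.

- **Cup:** it stands in the middle of its saucer, about 0.5 mm off centre.
- **Level:** it lies on the middle of the plate along the knob-to-back line at 17.8° (stand axis 17.6°). I pressed it down with about 16 N. The last side view put its centre about 5 mm off, but there the gripper hid its end. The clear views before gripping the knob put it within 2 mm.
- **Bubble:** it started about 7.2 mm towards the back. The final readings are +0.2 mm from the side camera and -0.3 mm from the top one, with 2.5 mm to spare at each line. The side camera did not pick out the two black lines reliably; the top camera showed them at ±9 mm.
- **One slip:** one call repeated the turn by mistake and added about 26°. The total came to about 1.15 rad, against the 1.13 rad I had estimated, so nothing needed undoing.
- **Pitcher and shaker:** they look unmoved in the last picture; I did not measure them.

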